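# Square up and clamp a bearing housing on a fixture plate

## Task

Take the engineer's square off the tool board and lay it on the bench with its stock flush along the front edge of the fixture plate and its blade over the plate, clear of the housing; then slide it along that edge so that the blade brings the square-flanged bearing housing round square and up against the stop pin. With the square still snug against the plate edge and the housing, throw the toggle clamp fully down on the housing, then lay the square flat back on the tool board, so that the housing stays clamped, square and against the pin. Leave the parts bin, round housing, mallet and screwdriver where they are.

Things in the scene. Friction and masses are not known exactly. Their poses are not given: they have to be found in the camera images.
- square: Steel engineer's square lying flat, L-shaped, 0.62 kg. Stock: x -28 to 0, y -90 to +20 mm, 24 mm high. Blade: 3 mm thick, x 0 to 150, y 0 to 20 mm, underside 9 mm above the stock's underside, so it passes 1 mm over the plate with the stock on the bench. Origin: inner corner (stock's blade-side face, blade's inner edge) at underside height; z up. Balances at x -5, y -30 mm
- stock_top (a point): middle of the top face of the square's stock (x -14, y -35, z 24 mm in the square's frame)
- blade_tip (a point): middle of the free end of the square's blade, top face (x 150, y 10, z 12 mm in the square's frame). The inner edge of the blade (square's y = 0) looks to -y and is the one that meets the housing
- fixture_plate: Aluminium plate with a hole grid, fixed to the bench, 160 (x) x 320 (y) x 8 mm. Origin: on its underside (bench height), midway in y, 100 mm behind the front edge. That edge, nearest the robot, is the face x = -100 mm and runs along y; the back edge is x = +60 mm. The toggle clamp's base stands at its -y end: x within 23 mm of 0, y -160 to -118 mm, up to 57 mm above the plate top
- stop_pin (a point): centre of the top of the fixed steel stop pin, 12 mm diameter, 12 mm tall, standing on the plate at plate x 0, y -85 mm
- housing: Cast aluminium bearing housing, about 0.32 kg, loose on the plate: square flange 80 x 80 x 14 mm, round boss 44 mm diameter, top 30 mm above the underside. Origin: centre of its underside. Starts skewed, on the +y side of the pin and clear of it; should end with its x axis parallel to the plate's x, its -y face on the pin (origin 46 mm from the pin centre in plate y)
- clamp_handle (a joint): hinge of the toggle clamp's handle, rad: 0 = fully open (handle slopes 1.0 rad above level), 1.0 = fully closed (handle level, pointing along plate -y). Turns about the plate's x axis through point clamp_pivot, goes down as it closes, stays where it is left; a push of 5 to 10 N on the grip moves it
- clamp_pivot (a point): fixed hinge axis of the clamp handle, plate x 0, y -150, z 56 mm
- clamp_grip (a point): on the handle's black round grip, on its centre line 85 mm from the pivot. The grip is 16 mm in diameter and runs from 40 to 115 mm from the pivot
- clamp_arm: the clamp's steel holding arm, 82 x 14 x 10 mm, rubber foot 60 mm from its pivot. Origin: its pivot (plate x 0, y -130, z 48 mm). Geared to the handle: stands 1.25 rad above level when open (tip about 120 mm above the bench), comes down level towards plate +y as the handle closes, its foot then pressing the flange beside the pin
- tool_board: flat fixed board with a black rubber face, 250 (x) x 180 (y) x 12 mm thick, on which the square lies at the start and at the end. Origin: centre of its underside, at bench height
- parts_bin: black plastic picking bin with bolts, 100 x 150 x 70 mm, origin centre of underside; leave alone
- round_housing: round-flanged bearing housing, 84 mm diameter, 30 mm high, origin centre of underside; leave alone
- mallet: rubber mallet lying on the bench, 200 mm long, head 54 mm diameter; leave alone
- screwdriver: screwdriver lying on the bench; leave alone
Not all that is in view belongs to the job. Of the things that look like the square, the middle-sized one is meant.

How it is judged:
By the outcome, as a careful person would: the job done as asked, in the order asked, and still so for the second after the job is handed in, with the robot touching nothing.
It also fails if it takes over 62 s, if anything falls off the work surface, if the arm or the gripper's body presses on something with over 40 N, if the wrist force passes 120 N, or if a joint passes its speed limit or range.

## Robot

A 6-joint arm with a two-finger parallel gripper is mounted at the origin on the work surface. World frame = base frame: x ahead of the robot, y to its left, z up, the work surface at z = 0. Lengths are in m, angles in rad, forces in N, time in s.
With the tool pointing down it reaches from about 0.35 to 0.85 m from the base axis. Payload 8.1 kg.
Tool frame: the origin (TCP) lies between the finger pads; the fingertips stand 11 mm ahead of it and the grasp point (between the pads) lies 8 mm behind it (tips_ahead is the z of the fingertips in the tool frame, in m); z points along the fingers, y is the line along which they close (so a half turn about z gives the same grasp; the last joint's range is limited). The gripper opens to 93 mm and grips with 3 to 60 N. Pads are 15 mm wide; open, the fingers measure 128 mm over their backs; the gripper's body (75 mm by 188 mm) begins 65 mm behind the grasp point.
Start: joints at [1.149, 0.13, 1.488, -0, 1.523, -0.085], TCP at [0.198, 0.566, 0.23] pointing down, gripper open.
Joint ranges: [-2.96, 2.96], [-0.89, 2.26], [0.02, 2.5], [-1.34, 4.48], [0, 2.73], [-2.66, 2.66]. Speed limits (rad/s): [2.39, 2.39, 2.79, 3.14, 3.14, 3.14].

## Interface

Orientations are given as a rotation vector (axis times angle).
In Python, from plant import read_state, read_camera, close_job, tips_ahead gives the robot as it stands. The module is installed in compiled form; this text tells all that it offers.
- The arm moves only by the tool move_arm, never from a script. Its argument "plan" is a list of rows, each a list of 7 numbers: the turn, a rotation vector about the tool's x, y, z in units of 6 degrees (1.0 is 6 degrees), then the shift along the tool's x, y, z in units of 25 mm (1.0 is 25 mm), then the finger opening in mm, from 0 to 93. A call has exactly 10 rows; each row shifts and turns the commanded pose from where the row before left it, along the tool's axes as they then stand; what a row does not reach is not made up. A row lasts 1/10 s, in which the tool goes at most 50 mm and 8.59 degrees, less where a joint would pass 70% of its speed; a pose out of reach is approached as far as the arm can. A call is refused whole if a number of a shift passes 1 or a number of a turn 1, either way. A call with a gripper value outside its range is refused whole. The fingers move at their own pace and stop on an object; "force" is the grip in N (left out, the last holds). Time passes only in rows, so rows that do not move let the fingers close, or fill a call up. It gives the time, the measured TCP pose, the force, the opening and the grip force at its end, in the units of the state.
- read_state(): the state, without advancing time (a new reading comes with each control period).
- read_camera(name): name is "scene" or "top" or "wrist"; returns a dict with "frame" (400x640x3 uint8, red, green, blue), "z_map" (400x640 float32, m along the optical axis (not along the pixel's ray), 0 where there is no reading), "fx", "fy", "cx", "cy" (pixels), "rvec" (rotation vector, rad) and "tvec" (3), from world to camera coordinates, as OpenCV has them. Camera axes: x right, y down, z forward; pixel columns grow to the right and rows downward; lengths in m; the calibration is good to about 2 mm. A picture is of the moment at which its call begins.
- close_job(): hands the job in; it is judged then, once.
The state is a dict: "t": time; "q": joint angles; "dq": joint speeds; "joint_torque": joint torques, N m; "tool_pos": TCP position; "orientation": TCP orientation; "force": force on the tool from outside, world axes, zero at the start; "wrist_torque": the same for the moment, N m; "opening": finger opening in m; "gripper_force": force on a finger pad.
Only numpy, scipy, OpenCV 4.12 (cv2) and the standard library are available. Lean on these libraries where they do the work, as an engineer would, in place of code of your own. Each camera call takes 0.05 s, during which the arm holds its last target. There are 200 camera calls.

## Working session

There is one attempt and no reset: what is moved stays moved. The work goes in short steps, Python scripts to look and compute and a tool call to move; the robot and the scene stay as the last step left them, time stands still between calls to the robot, and variables do not carry over. Pictures are saved under pics/ and viewed, at most 12 in all, crops included, and the job is handed in when it is done.

Besides the shell and the picture viewer there is one more tool, called after "Request:" in YAML: its name, and indented under it one key for each argument. move_arm: Moves the arm, as the interface text tells. Its arguments: {"type":"object","properties":{"plan":{"type":"array","items":{"type":"array","items":{"type":"number"}}},"force":{"type":"number"}},"required":["plan"]}

```bash
mkdir -p pics
cat > h.py <<'E'
import numpy as np, cv2
from plant import read_state, read_camera, close_job, tips_ahead
def cam(n,save=None):
    c=read_camera(n); c['R']=cv2.Rodrigues(np.array(c['rvec'],float))[0]
    np.save(f'{n}.npy',c,allow_pickle=True)
    if save: cv2.imwrite(f'pics/{save}.png',c['frame'][:,:,::-1])
    return c
def old(n): return np.load(f'{n}.npy',allow_pickle=True).item()
def ray(c,u,v,z):  # pixel to world on plane z
    d=c['R'].T@np.array([(u-c['cx'])/c['fx'],(v-c['cy'])/c['fy'],1.]); o=-c['R'].T@np.array(c['tvec'],float).ravel()
    return o+d*(z-o[2])/d[2]
def pt(c,u,v): # from depth
    z=float(c['z_map'][int(round(v)),int(round(u))]); p=np.array([(u-c['cx'])/c['fx'],(v-c['cy'])/c['fy'],1.])*z
    return c['R'].T@(p-np.array(c['tvec'],float).ravel())
def crop(c,u0,v0,u1,v1,s,name): cv2.imwrite(f'pics/{name}.png',cv2.resize(c['frame'][v0:v1,u0:u1,::-1],None,fx=s,fy=s,interpolation=cv2.INTER_CUBIC))
def zw(c):
    v,u=np.mgrid[0:400,0:640]; z=c['z_map']; P=np.stack([(u-c['cx'])/c['fx']*z,(v-c['cy'])/c['fy']*z,z],-1)
    return (P-np.array(c['tvec'],float).ravel())@c['R']
E
python3 - <<'E'
from h import *
s=read_state(); print({k:np.round(v,3) for k,v in s.items()},tips_ahead)
c=cam('top','top1'); print(c['fx'],c['rvec'],c['tvec'])
cam('scene','scene1')
E
```

```text
{'t': np.float64(0.0), 'q': array([ 1.149,  0.131,  1.489,  0.   ,  1.523, -0.085]), 'dq': array([ 0., -0.,  0., -0., -0.,  0.]), 'joint_torque': array([-0.0000e+00, -5.5983e+01, -4.9178e+01,  7.7000e-02,  3.5000e-02,
       -0.0000e+00]), 'tool_pos': array([0.198, 0.566, 0.229]), 'orientation': array([-5.270e-01, -3.097e+00,  3.000e-03]), 'force': array([ 0.737,  0.187, -0.544]), 'wrist_torque': array([ 0.011,  0.002, -0.018]), 'gripper_force': np.float64(0.0), 'opening': np.float64(0.093)} 0.011
385.66641547286895 [ 2.16840135 -2.10758579  0.16670268] [0.06002755 0.51553468 1.20738592]
```

View pics/top1.png

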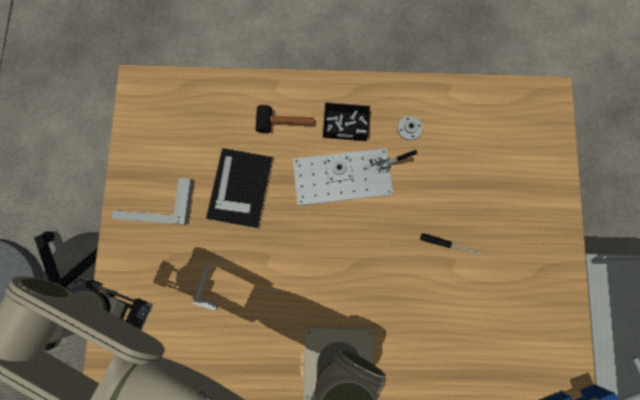

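View pics/scene1.png

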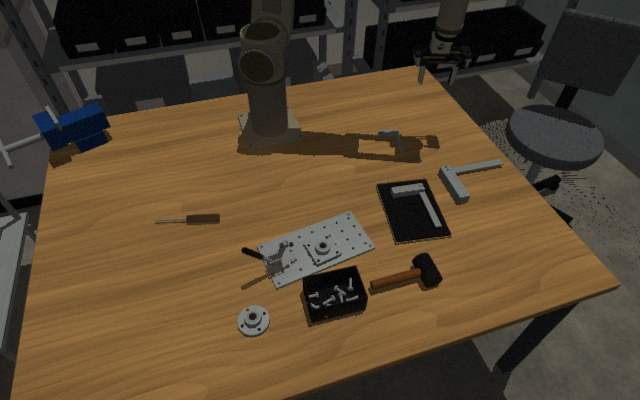

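Top view: three squares can be seen. The large one is at (160,210) on the bench, the middle one at (230,190) on the black board, and the small one at (205,290). The middle-sized one on the board fits. The plate is at (343,177), the housing at (340,168) and the clamp at (385,162), with its handle at (405,157). I'll confirm this in an enlarged crop with measurements.

Run:
```python
from h import *
c=old('top'); crop(c,200,130,430,240,3.4,'crop1')
W=zw(c); 
for n,(u,v) in dict(board=(255,190),stock=(234,208),blade=(225,180),plate=(310,185),boss=(340,168),bigstock=(183,200),bench=(280,230)).items(): print(n,W[v,u].round(3))
# square: bright pixels on the board above board height
g=c['frame'].astype(int).sum(2); m=np.zeros(g.shape,bool); m[150:222,212:265]=1
m&=(g>330)&(W[...,2]<.06)&(W[...,2]>.012)
p=W[m]; print(m.sum(),p.min(0).round(3),p.max(0).round(3))
hs=p[:,2]; print(np.histogram(hs,bins=8))
```

```text
board [0.544 0.288 0.015]
stock [0.479 0.348 0.038]
blade [0.572 0.386 0.028]
plate [0.567 0.106 0.011]
boss [0.621 0.009 0.04 ]
bigstock [0.501 0.518 0.03 ]
bench [0.318 0.069 1.273]
539 [0.47  0.301 0.014] [0.653 0.42  0.043]
(array([  5,  31, 133,  80,  24, 104, 139,  23]), array([0.01418801, 0.01782453, 0.02146106, 0.02509759, 0.02873412,
       0.03237064, 0.03600717, 0.0396437 , 0.04328022]))
```

View pics/crop1.png

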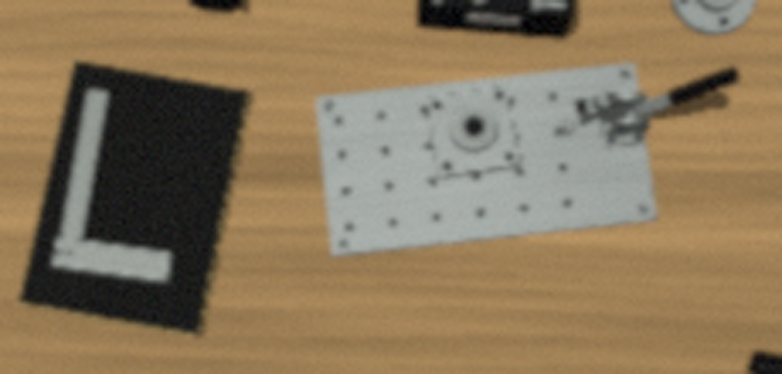

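The crop shows the middle square lying on the board. Its blade tip is at (98,90) and its stock runs from (55,253) to (170,268). The plate corners are (317,98), (634,66), (656,216) and (333,255), and the housing boss is at (474,127).

Run:
```python
from h import *
c=old('top'); f=lambda u,v,z: ray(c,200+u/3.4-.35,130+v/3.4-.35,z)[:2]
ang=lambda d: np.degrees(np.arctan2(d[1],d[0])).round(2)
P=[f(*q,.008) for q in [(317,98),(634,66),(656,216),(333,255)]]
print('plate',np.round(P,3),[np.linalg.norm(P[i]-P[i-1]).round(3) for i in range(4)])
print('plate ang x: front',ang(P[3]-P[2])-90,'back',ang(P[0]-P[1])-90,'sides',ang(P[0]-P[3]),ang(P[1]-P[2]))
S=[f(*q,.036) for q in [(57,240),(171,254),(167,283),(52,265)]]
print('stock',np.round(S,3),np.mean(S,0).round(3),[np.linalg.norm(S[i]-S[i-1]).round(3) for i in range(4)],ang(S[0]-S[1])-90,ang(S[3]-S[2])-90)
b=f(98,90,.024); b2=f(73,243,.024); print('bladetip',b.round(3),ang(b-b2))
B=[f(*q,.012) for q in [(77,64),(248,93),(200,332),(22,298)]]
print('board',np.round(B,3),ang(B[0]-B[3]),ang(B[1]-B[2]), np.mean(B,0))
H=[f(*q,.022) for q in [(425,105),(500,93),(519,168),(433,182)]]
print('housing',np.round(H,3),np.mean(H,0),f(474,127,.038),ang(H[3]-H[2])-90,[np.linalg.norm(H[i]-H[i-1]).round(3) for i in range(4)])
```

```text
plate [[ 0.657  0.167]
 [ 0.699 -0.148]
 [ 0.548 -0.17 ]
 [ 0.5    0.145]] [np.float64(0.159), np.float64(0.318), np.float64(0.153), np.float64(0.318)]
plate ang x: front 8.590000000000003 back 7.569999999999993 sides 7.88 8.16
stock [[0.503 0.408]
 [0.493 0.298]
 [0.465 0.3  ]
 [0.479 0.411]] [0.485 0.354] [np.float64(0.024), np.float64(0.11), np.float64(0.028), np.float64(0.111)] -5.420000000000002 -7.290000000000006
bladetip [0.655 0.381] -5.3
board [[0.684 0.407]
 [0.659 0.235]
 [0.421 0.27 ]
 [0.449 0.444]] -9.01 -8.35 [0.55324902 0.33908786]
housing [[ 0.649  0.06 ]
 [ 0.664 -0.014]
 [ 0.589 -0.034]
 [ 0.572  0.05 ]] [0.61850702 0.01548413] [0.62451996 0.01178169] 11.049999999999997 [np.float64(0.077), np.float64(0.075), np.float64(0.077), np.float64(0.085)]
```

```bash
cat >> h.py <<'E'
from scipy.spatial.transform import Rotation as Ro
def down(yaw): # tool z down, tool y along world yaw(deg)
    a=np.radians(yaw); y=np.array([np.cos(a),np.sin(a),0]); z=np.array([0,0,-1.]); return np.stack([np.cross(y,z),y,z],1)
def rows(p,yaw,n,s=None,R=None):
    s=s or read_state(); R0=Ro.from_rotvec(s['orientation']).as_matrix(); p0=np.array(s['tool_pos'])
    R1=down(yaw) if R is None else R
    w=Ro.from_matrix(R0.T@R1).as_rotvec(); d=Ro.from_rotvec(w/n).as_matrix(); A=np.zeros((3,3)); Rk=R0
    for k in range(n): A=A+Rk; Rk=Rk@d
    sh=np.linalg.solve(A,np.array(p)-p0)
    print('n',n,'row:',(np.degrees(w/n)/6).round(3),(sh/.025).round(3))
E
python3 - <<'E'
from h import *
s=read_state()
rows([.485,.354,.24],-6.5,20)
rows([.455,.364,.24],-6.5,20)
c=cam('wrist'); C=-c['R'].T@np.array(c['tvec']).ravel(); R=Ro.from_rotvec(s['orientation']).as_matrix()
print('cam in tool',(R.T@(C-s['tool_pos'])).round(3),'axes',(R.T@c['R'].T).round(2).tolist(),c['fx'])
E
```

```text
n 20 row: [-0.001  0.     0.643] [-0.726  0.257 -0.023]
n 20 row: [-0.001  0.     0.643] [-0.672  0.216 -0.023]
cam in tool [ 0.077 -0.002 -0.155] axes [[0.0, -0.96, -0.28], [1.0, 0.0, -0.0], [0.0, -0.28, 0.96]] 341.16980101098795
```

Request:
move_arm:
  plan:
    - [0,0,0.64,-0.726,0.257,-0.02,93]
    - [0,0,0.64,-0.726,0.257,-0.02,93]
    - [0,0,0.64,-0.726,0.257,-0.02,93]
    - [0,0,0.64,-0.726,0.257,-0.02,93]
    - [0,0,0.64,-0.726,0.257,-0.02,93]
    - [0,0,0.64,-0.726,0.257,-0.02,93]
    - [0,0,0.64,-0.726,0.257,-0.02,93]
    - [0,0,0.64,-0.726,0.257,-0.02,93]
    - [0,0,0.64,-0.726,0.257,-0.02,93]
    - [0,0,0.64,-0.726,0.257,-0.02,93]

```text
t: 1.15
tool_pos: [0.3794, 0.5102, 0.2341]
orientation: [-1.519, -2.749, 0.001]
force: [0.6, 0.0, -0.6]
opening: 0.0931
gripper_force: 0.0
```

Request:
move_arm:
  plan:
    - [0,0,0.64,-0.726,0.257,-0.02,60]
    - [0,0,0.64,-0.726,0.257,-0.02,60]
    - [0,0,0.64,-0.726,0.257,-0.02,60]
    - [0,0,0.64,-0.726,0.257,-0.02,60]
    - [0,0,0.64,-0.726,0.257,-0.02,60]
    - [0,0,0.64,-0.726,0.257,-0.02,60]
    - [0,0,0.64,-0.726,0.257,-0.02,60]
    - [0,0,0.64,-0.726,0.257,-0.02,60]
    - [0,0,0.64,-0.726,0.257,-0.02,60]
    - [0,0,0.66,-0.726,0.257,-0.02,60]

```text
t: 2.15
tool_pos: [0.4862, 0.3542, 0.2391]
orientation: [-2.342, -2.094, 0.001]
force: [0.2, 0.7, -0.4]
opening: 0.06
gripper_force: 0.0
```

Run:
```python
from h import *
s=read_state(); print(s['t'],s['tool_pos'].round(4),s['orientation'].round(3))
c=cam('wrist','w1')
```

```text
2.15 [0.4862 0.3542 0.2391] [-2.342e+00 -2.094e+00  1.000e-03]
```

View pics/w1.png

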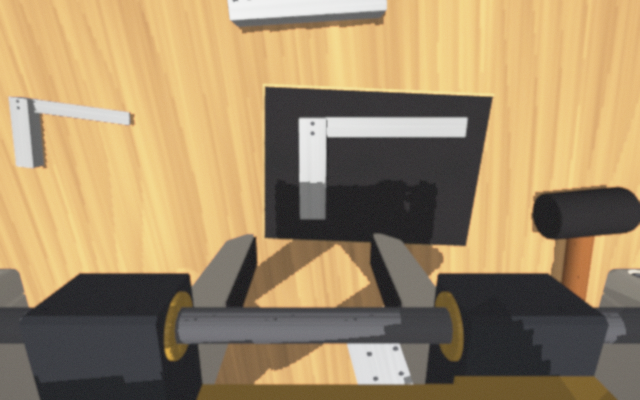

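The wrist view shows the square. Stock corners are (299,118), (326,118), (326,219) and (300,219), and the blade's inner edge runs from (327,137) to (467,136).

Run:
```python
from h import *
c=old('wrist'); ang=lambda d: np.degrees(np.arctan2(d[1],d[0])).round(2)
S=[ray(c,*q,.036)[:2] for q in [(299,118),(326.5,118),(326.5,219),(300,219)]]
print(np.round(S,4),np.mean(S,0).round(4),[np.linalg.norm(S[i]-S[i-1]).round(4) for i in range(4)],ang(S[1]-S[2])-90,ang(S[0]-S[3])-90)
b=[ray(c,*q,.024)[:2] for q in [(327,137),(467,137),(467,117.5),(327,118)]]
print(np.round(b,4),ang(b[1]-b[0]),ang(b[2]-b[3]),[np.linalg.norm(b[i]-b[i-1]).round(4) for i in range(4)])
B=[ray(c,*q,.012)[:2] for q in [(265,86),(492,97),(467,245),(265,238)]]
print('board',np.round(B,4),[np.linalg.norm(B[i]-B[i-1]).round(4) for i in range(4)],[ang(B[i]-B[i-1]) for i in range(4)])
```

```text
[[0.4781 0.4101]
 [0.506  0.407 ]
 [0.4951 0.2976]
 [0.4658 0.3008]] [0.4862 0.3539] [np.float64(0.11), np.float64(0.0282), np.float64(0.11), np.float64(0.0295)] -5.700000000000003 -6.420000000000002
[[0.505  0.3863]
 [0.6544 0.3698]
 [0.6541 0.3904]
 [0.5069 0.4062]] -6.32 -6.12 [np.float64(0.0199), np.float64(0.1504), np.float64(0.0206), np.float64(0.148)]
board [[0.445  0.4458]
 [0.6856 0.4078]
 [0.6617 0.2364]
 [0.4187 0.2725]] [np.float64(0.1752), np.float64(0.2436), np.float64(0.173), np.float64(0.2456)] [np.float64(81.39), np.float64(-8.98), np.float64(-97.94), np.float64(171.55)]
```

Request:
move_arm:
  plan:
    - [0,0,0,0,0,1,60]
    - [0,0,0,0,0,1,60]
    - [0,0,0,0,0,1,60]
    - [0,0,0,0,0,1,60]
    - [0,0,0,0,0,1,60]
    - [0,0,0,0,0,1,60]
    - [0,0,0,0,0,1,60]
    - [0,0,0,0,0,0.8,60]
    - [0,0,0,0,0,0.4,60]
    - [0,0,0,0,0,0,60]

```text
t: 3.2
tool_pos: [0.4846, 0.3544, 0.0327]
orientation: [-2.338, -2.098, 0.006]
force: [0.5, 0.3, 0.4]
opening: 0.0602
gripper_force: 0.0
```

Request:
move_arm:
  plan:
    - [0,0,0,0,0,0,20]
    - [0,0,0,0,0,0,20]
    - [0,0,0,0,0,0,20]
    - [0,0,0,0,0,0,20]
    - [0,0,0,0,0,0,20]
    - [0,0,0,0,0,0,20]
    - [0,0,0,0,0,-0.2,20]
    - [0,0,0,0,0,-0.4,20]
    - [0,0,0,0,0,-0.7,20]
    - [0,0,0,0,0,-1,20]
  force: 40

```text
t: 4.2
tool_pos: [0.4845, 0.354, 0.0909]
orientation: [-2.338, -2.097, 0.007]
force: [-0.1, 0.7, -6.3]
opening: 0.0275
gripper_force: 40.0
```

Run:
```python
from h import *
s=read_state(); print(s['t'],s['tool_pos'].round(4),s['orientation'].round(3),s['opening'],s['gripper_force'],s['force'])
c=cam('wrist','w2')
rows([.42,.17,.14],8,20)
```

```text
4.2 [0.4845 0.354  0.0909] [-2.338 -2.097  0.007] 0.02745854837422451 39.99793589115143 [-0.09234311  0.72758253 -6.32427938]
n 20 row: [ 0.002 -0.001 -0.118] [-0.371 -0.139 -0.086]
```

View pics/w2.png

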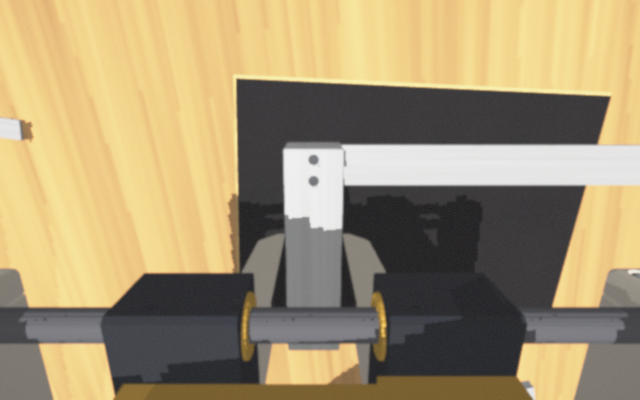

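Run:
```python
from h import *
rows([.483,.040,.12],8.,16)
```

```text
n 16 row: [ 0.002 -0.001 -0.148] [-0.791 -0.017 -0.058]
```

Request:
move_arm:
  plan:
    - [0,0,-0.15,-0.79,-0.017,-0.058,20]
    - [0,0,-0.15,-0.79,-0.017,-0.058,20]
    - [0,0,-0.15,-0.79,-0.017,-0.058,20]
    - [0,0,-0.15,-0.79,-0.017,-0.058,20]
    - [0,0,-0.15,-0.79,-0.017,-0.058,20]
    - [0,0,-0.15,-0.79,-0.017,-0.058,20]
    - [0,0,-0.15,-0.79,-0.017,-0.058,20]
    - [0,0,-0.15,-0.79,-0.017,-0.058,20]
    - [0,0,-0.15,-0.79,-0.017,-0.058,20]
    - [0,0,-0.15,-0.79,-0.017,-0.058,20]

```text
t: 5.25
tool_pos: [0.474, 0.1571, 0.1064]
orientation: [2.166, 2.275, -0.0]
force: [-0.0, -0.4, -6.3]
opening: 0.0275
gripper_force: 40.0
```

Request:
move_arm:
  plan:
    - [0,0,-0.15,-0.79,-0.017,-0.058,20]
    - [0,0,-0.15,-0.79,-0.017,-0.058,20]
    - [0,0,-0.15,-0.79,-0.017,-0.058,20]
    - [0,0,-0.15,-0.79,-0.017,-0.058,20]
    - [0,0,-0.15,-0.79,-0.017,-0.058,20]
    - [0,0,-0.15,-0.79,-0.017,-0.058,20]
    - [0,0,0,0,0,0,20]
    - [0,0,0,0,0,0,20]
    - [0,0,0,0,0,0,20]
    - [0,0,0,0,0,0,20]

```text
t: 6.25
tool_pos: [0.4819, 0.0405, 0.1151]
orientation: [-2.056, -2.375, 0.0]
force: [0.2, 0.2, -6.0]
opening: 0.0275
gripper_force: 40.0
```

Run:
```python
from h import *
s=read_state(); print(s['t'],s['tool_pos'].round(4),Ro.from_rotvec(s['orientation']).as_matrix().round(4).tolist())
c=cam('wrist','w3')
```

```text
6.25 [0.4819 0.0405 0.1151] [[-0.143, 0.9897, -0.0004], [0.9897, 0.143, 0.0001], [0.0002, -0.0004, -1.0]]
```

View pics/w3.png

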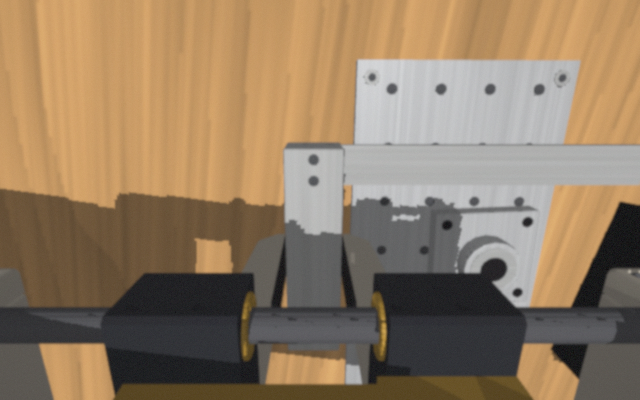

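Wrist view: the plate's front edge runs from (358,60) to (354,140) and (351,205), and its +y end runs from (358,60) to (580,60). The housing's flange +y edge runs from (430,211) to (537,207), with the boss at (492,268). The blade lies at v 145–185.

Run:
```python
from h import *
c=old('wrist'); ang=lambda d: np.degrees(np.arctan2(d[1],d[0])).round(2)
g=cv2.cvtColor(c['frame'],cv2.COLOR_RGB2GRAY).astype(float)
hsv=cv2.cvtColor(c['frame'],cv2.COLOR_RGB2HSV); sat=hsv[...,1].astype(int)
# front edge: saturation drop wood->plate, per row
pts=[]
for v in list(range(70,136,3))+list(range(192,200,3)):
    r=sat[v,335:380]; d=np.diff(r); k=d.argmin(); pts.append((335+k+1,v))
E=np.array([ray(c,u-.5,v,.008)[:2] for u,v in pts]); print([p[0] for p in pts])
k=cv2.fitLine(E.astype(np.float32),cv2.DIST_HUBER,0,.001,.001).ravel(); d=k[:2]*np.sign(k[1]); print('front edge dir',ang(d)-90,k[2:])
t=[]
for u in range(390,560,5):
    r=sat[45:75,u]; t.append((u,45+np.diff(r).argmin()+1))
T=np.array([ray(c,u,v-.5,.008)[:2] for u,v in t]); k2=cv2.fitLine(T.astype(np.float32),cv2.DIST_HUBER,0,.001,.001).ravel(); e=k2[:2]*np.sign(k2[0]); print('end dir',ang(e),k2[2:])
# corner
M=np.stack([d,-e],1); q=np.linalg.solve(M,k2[2:]-k[2:]); C=k[2:]+d*q[0]
print('corner',C, 'far corner',ray(c,580,60,.008)[:2])
th=np.arctan2(d[1],d[0])-np.pi/2; R=np.array([[np.cos(th),-np.sin(th)],[np.sin(th),np.cos(th)]])
O=C-R@[-.1,.16]; print('plate origin',O,np.degrees(th)); np.save('plate.npy',[*O,th])
for n,q,z in [('edge1',(430,211),.022),('edge2',(537,207),.022),('boss',(492,268),.038),('corner',(530,305),.022)]: print(n,(R.T@(ray(c,*q,z)[:2]-O)).round(4))
s=read_state(); print('tool',R.T@(s['tool_pos'][:2]-O))
# square inner face from image, top at tool z-? 
z=s['tool_pos'][2]-.0207+.024
for q in [(343,150),(343,210),(285,150)]: print('sq',(R.T@(ray(c,*q,z)[:2]-O)).round(4))
for q in [(350,185),(630,184.5)]: print('blade',(R.T@(ray(c,*q,z-.012)[:2]-O)).round(4))
```

```text
[np.int64(356), np.int64(356), np.int64(356), np.int64(356), np.int64(356), np.int64(356), np.int64(355), np.int64(355), np.int64(355), np.int64(355), np.int64(355), np.int64(355), np.int64(355), np.int64(355), np.int64(355), np.int64(355), np.int64(354), np.int64(354), np.int64(354), np.int64(354), np.int64(354), np.int64(354), np.int64(352), np.int64(352), np.int64(352)]
front edge dir 8.260002 [0.5052326  0.09258492]
end dir 8.11 [0.5836141  0.15779704]
corner [0.49754703 0.14552636] far corner [0.65625464 0.16794937]
plate origin [0.61949598 0.00155257] 8.259945
edge1 [-0.041   0.0501]
edge2 [0.0403 0.0534]
boss [0.0043 0.0102]
corner [ 0.0503 -0.0326]
tool [-0.13052196  0.05825265]
sq [-0.1172  0.1116]
sq [-0.1165  0.0834]
sq [-0.143   0.1115]
blade [-0.1123  0.0924]
blade [0.0259 0.0927]
```

Request:
move_arm:
  plan:
    - [0,0,0,0,0,0.4,20]
    - [0,0,0,0,0,0.5,20]
    - [0,0,0,0,0,0.5,20]
    - [0,0,0,0,0,0.5,20]
    - [0,0,0,0,0,0.5,20]
    - [0,0,0,0,0,0.5,20]
    - [0,0,0,0,0,0.4,20]
    - [0,0,0,0,0,0.3,20]
    - [0,0,0,0,0,0.1,20]
    - [0,0,0,0,0,0,20]

```text
t: 7.3
tool_pos: [0.4823, 0.0398, 0.0232]
orientation: [-2.057, -2.374, 0.0]
force: [-1.2, -0.3, -2.1]
opening: 0.0281
gripper_force: 40.0
```

Request:
move_arm:
  plan:
    - [0,0,0,0,0,0.03,20]
    - [0,0,0,0,0,0.02,20]
    - [0,0,0,0,0,0,20]
    - [0,0,0,0,0.1,0,20]
    - [0,0,0,0,0.1,0,20]
    - [0,0,0,0,0.1,0,20]
    - [0,0,0,0,0.1,0,20]
    - [0,0,0,0,0.04,0,20]
    - [0,0,0,0,0,0,20]
    - [0,0,0,0,0,0,20]

```text
t: 8.3
tool_pos: [0.4927, 0.0411, 0.0231]
orientation: [-2.057, -2.374, 0.002]
force: [-13.7, -2.5, 17.0]
opening: 0.0274
gripper_force: 40.0
```

```bash
cat >> h.py <<'E'
def pl(p):
    a=np.load('plate.npy'); th=a[2]; R=np.array([[np.cos(th),-np.sin(th)],[np.sin(th),np.cos(th)]]); return (R.T@(np.array(p[:2])-a[:2])).round(4)
def wl(q):
    a=np.load('plate.npy'); th=a[2]; R=np.array([[np.cos(th),-np.sin(th)],[np.sin(th),np.cos(th)]]); return (R@np.array(q)+a[:2])
def st():
    s=read_state(); R=Ro.from_rotvec(s['orientation']).as_matrix(); print('t',s['t'],'pl',pl(s['tool_pos']),'z',s['tool_pos'][2].round(4),'yaw',np.degrees(np.arctan2(R[1,1],R[0,1])).round(2),'F',s['force'].round(1),'M',s['wrist_torque'].round(2),'tilt',R[:,2].round(4),'g',s['opening'].round(4),s['gripper_force'].round(1))
E
python3 -c "
from h import *
st()"
```

```text
Traceback (most recent call last):
  File "h.py", line 34, in st
    s=read_state(); R=Ro.from_rotvec(s['orientation']).as_matrix(); print('t',s['t'],'pl',pl(s['tool_pos']),'z',s['tool_pos'][2].round(4),'yaw',np.degrees(np.arctan2(R[1,1],R[0,1])).round(2),'F',s['force'].round(1),'M',s['wrist_torque'].round(2),'tilt',R[:,2].round(4),'g',s['opening'].round(4),s['gripper_force'].round(1))
                                                                                                                                                                                                                                                                                 ^^^^^^^^^^^^^^^^^^
AttributeError: 'float' object has no attribute 'round'
```

Request:
move_arm:
  plan:
    - [0,0,0,0,0,-0.04,20]
    - [0,0,0,0,0,0,20]
    - [0,0,0,0,0.06,0,20]
    - [0,0,0,0,0.06,0,20]
    - [0,0,0,0,0.04,0,20]
    - [0,0,0,0,0.02,0,20]
    - [0,0,0,0,0.02,0,20]
    - [0,0,0,0,0,0,20]
    - [0,0,0,0,0,0,20]
    - [0,0,0,0,0,0,20]

```text
t: 9.3
tool_pos: [0.4974, 0.042, 0.0231]
orientation: [-2.057, -2.374, 0.002]
force: [-9.3, -1.3, 9.7]
opening: 0.0276
gripper_force: 40.0
```

```bash
sed -i "s/,s\['gripper_force'\].round(1))/,s['gripper_force'])/" h.py
python3 -c "
from h import *
st();c=cam('wrist','w4')"
```

```text
Traceback (most recent call last):
  File "h.py", line 34, in st
    s=read_state(); R=Ro.from_rotvec(s['orientation']).as_matrix(); print('t',s['t'],'pl',pl(s['tool_pos']),'z',s['tool_pos'][2].round(4),'yaw',np.degrees(np.arctan2(R[1,1],R[0,1])).round(2),'F',s['force'].round(1),'M',s['wrist_torque'].round(2),'tilt',R[:,2].round(4),'g',s['opening'].round(4),s['gripper_force'])
                                                                                                                                                                                                                                                                                 ^^^^^^^^^^^^^^^^^^
AttributeError: 'float' object has no attribute 'round'
```

```bash
sed -i "s/s\['opening'\].round(4)/s['opening']/" h.py
python3 -c "
from h import *
st();c=cam('wrist','w4')"
```

```text
t 9.3 pl [-0.115   0.0575] z 0.0231 yaw 8.19 F [-9.3 -1.3  9.7] M [-0.37  2.02  0.01] tilt [-1.6e-03 -4.0e-04 -1.0e+00] g 0.027570030103605866 39.992128014564514
```

View pics/w4.png

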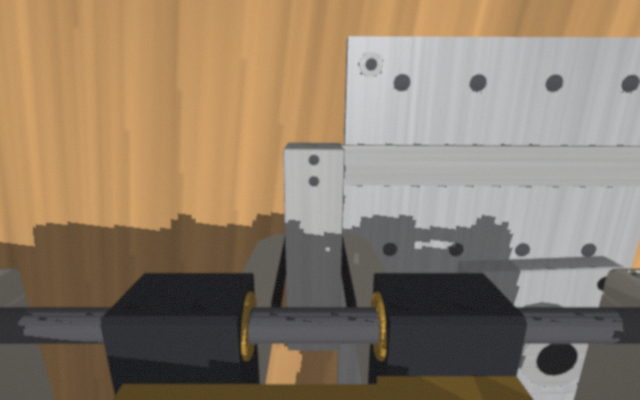

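The view shows the stock's inner face (u 343) close to the plate edge (u 347 at the corner). The blade lies over the plate and is clear of the housing.

Request:
move_arm:
  plan:
    - [0,0,0,0,0,-0.02,20]
    - [0,0,0,0,0,0,20]
    - [0,0,0,0,0.02,0,20]
    - [0,0,0,0,0.02,0,20]
    - [0,0,0,0,0.02,0,20]
    - [0,0,0,0,0.02,0,20]
    - [0,0,0,0,0,0,20]
    - [0,0,0,0,0,0,20]
    - [0,0,0,0,0,0,20]
    - [0,0,0,0,0,0,20]

```text
t: 10.35
tool_pos: [0.4989, 0.0422, 0.0231]
orientation: [-2.056, -2.373, 0.003]
force: [-10.1, -1.9, 7.8]
opening: 0.028
gripper_force: 40.0
```

```bash
python3 -c "
from h import *
st()"
```

```text
t 10.35 pl [-0.1135  0.0576] z 0.0231 yaw 8.19 F [-10.1  -1.9   7.8] M [-0.38  2.    0.03] tilt [-2.6e-03 -4.0e-04 -1.0e+00] g 0.02796022363898983 39.9907386302948
```

Request:
move_arm:
  plan:
    - [0,0,0,0,0,-0.02,20]
    - [0,0,0,0,0,0,20]
    - [0,0,0,0,0.02,0,20]
    - [0,0,0,0,0.02,0,20]
    - [0,0,0,0,0.02,0,20]
    - [0,0,0,0,0,0,20]
    - [0,0,0,0,0,0,20]
    - [0,0,0,0,0,0,20]
    - [0,0,0,0,0,0,20]
    - [0,0,0,0,0,0,20]

```text
t: 11.35
tool_pos: [0.499, 0.0423, 0.0231]
orientation: [-2.055, -2.372, 0.007]
force: [-15.6, -4.1, 10.7]
opening: 0.0274
gripper_force: 40.0
```

```bash
python3 -c "
from h import *
st()"
```

```text
t 11.35 pl [-0.1134  0.0576] z 0.0231 yaw 8.2 F [-15.6  -4.1  10.7] M [-0.6   2.84  0.04] tilt [-5.6e-03 -7.0e-04 -1.0e+00] g 0.027408525999439937 39.999874234199524
```

Request:
move_arm:
  plan:
    - [0,0,0,0,-0.03,-0.04,20]
    - [0,0,0,0,0,-0.01,20]
    - [0,0,0,-0.1,0,0,20]
    - [0,0,0,-0.2,0,0,20]
    - [0,0,0,-0.2,0,0,20]
    - [0,0,0,-0.2,0,0,20]
    - [0,0,0,-0.2,0,0,20]
    - [0,0,0,-0.2,0,0,20]
    - [0,0,0,-0.2,0,0,20]
    - [0,0,0,-0.1,0,0,20]

```text
t: 12.35
tool_pos: [0.5037, 0.0083, 0.0232]
orientation: [-2.055, -2.371, 0.003]
force: [-6.1, 3.5, -5.4]
opening: 0.0278
gripper_force: 40.0
```

```bash
python3 -c "
from h import *
st()"
```

```text
t 12.35 pl [-0.1136  0.0234] z 0.0232 yaw 8.18 F [-6.1  3.5 -5.4] M [0.45 1.23 0.04] tilt [-0.0042  0.0012 -1.    ] g 0.027821072043867186 39.977720975875854
```

Request:
move_arm:
  plan:
    - [0,0,0,-0.15,0,0,20]
    - [0,0,0,-0.2,0,0,20]
    - [0,0,0,-0.2,0,0,20]
    - [0,0,0,-0.2,0,0,20]
    - [0,0,0,-0.2,0,0,20]
    - [0,0,0,-0.2,0,0,20]
    - [0,0,0,-0.2,0,0,20]
    - [0,0,0,-0.2,0,0,20]
    - [0,0,0,-0.2,0,0,20]
    - [0,0,0,-0.1,0,0,20]

```text
t: 13.35
tool_pos: [0.5099, -0.0365, 0.0232]
orientation: [-2.054, -2.37, 0.002]
force: [-8.7, 7.8, -2.1]
opening: 0.0278
gripper_force: 40.0
```

```bash
python3 -c "
from h import *
st(); c=cam('top'); crop(c,270,130,430,240,5,'t2')"
```

```text
t 13.35 pl [-0.1139 -0.0219] z 0.0232 yaw 8.18 F [-8.7  7.8 -2.1] M [1.28 1.58 0.09] tilt [-0.005   0.0028 -1.    ] g 0.027780954378329763 39.98155117034912
```

View pics/t2.png

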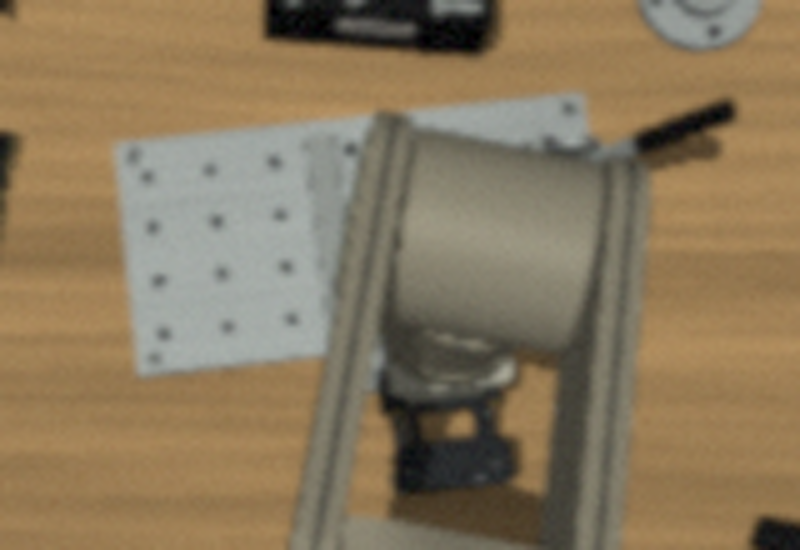

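The arm hides the housing; the blade shows at (325,200), square to the plate. From here I'll go by force.

Request:
move_arm:
  plan:
    - [0,0,0,-0.05,0,0,20]
    - [0,0,0,-0.06,0,0,20]
    - [0,0,0,-0.06,0,0,20]
    - [0,0,0,-0.06,0,0,20]
    - [0,0,0,-0.06,0,0,20]
    - [0,0,0,-0.06,0,0,20]
    - [0,0,0,-0.05,0,0,20]
    - [0,0,0,-0.02,0,0,20]
    - [0,0,0,0,0,0,20]
    - [0,0,0,0,0,0,20]

```text
t: 14.4
tool_pos: [0.5113, -0.0465, 0.0232]
orientation: [-2.053, -2.37, 0.002]
force: [-7.5, 7.2, -2.0]
opening: 0.0273
gripper_force: 40.0
```

```bash
python3 -c "
from h import *
st()"
```

```text
t 14.4 pl [-0.1139 -0.032 ] z 0.0232 yaw 8.2 F [-7.5  7.2 -2. ] M [1.19 1.6  0.02] tilt [-0.0052  0.003  -1.    ] g 0.02728074947613431 39.98225927352905
```

Request:
move_arm:
  plan:
    - [0,0,0,-0.04,0,0,20]
    - [0,0,0,-0.04,0,0,20]
    - [0,0,0,0,0,0,20]
    - [0,0,0,-0.03,0,0,20]
    - [0,0,0,0,0,0,20]
    - [0,0,0,-0.02,0,0,20]
    - [0,0,0,0,0,0,20]
    - [0,0,0,0,0,0,20]
    - [0,0,0,0,0,0,20]
    - [0,0,0,0,0,0,20]

```text
t: 15.4
tool_pos: [0.5113, -0.048, 0.0232]
orientation: [-2.051, -2.369, -0.0]
force: [-10.8, 15.6, 1.8]
opening: 0.0274
gripper_force: 40.0
```

```bash
python3 -c "
from h import *
st()"
```

```text
t 15.4 pl [-0.1142 -0.0335] z 0.0232 yaw 8.23 F [-10.8  15.6   1.8] M [2.65 2.03 0.31] tilt [-0.0064  0.0055 -1.    ] g 0.02740278004342219 40.022056102752686
```

Request:
move_arm:
  plan:
    - [0,0,0,0.02,0.02,0,20]
    - [0,0,0,0,0.02,0,20]
    - [0,0,0,0,0,0,20]
    - [0,0,0,0,0,0,20]
    - [0,0,0,0,0,0,20]
    - [0,0,0,0,0,0,20]
    - [0,0,0,0,0,0,20]
    - [0,0,0,0,0,0,20]
    - [0,0,0,0,0,0,20]
    - [0,0,0,0,0,0,20]
  force: 8

```text
t: 16.4
tool_pos: [0.5114, -0.0485, 0.0231]
orientation: [-2.051, -2.368, 0.004]
force: [-14.9, 10.2, 5.4]
opening: 0.0275
gripper_force: 8.0
```

```bash
python3 -c "
from h import *
st()"
```

```text
t 16.4 pl [-0.1142 -0.034 ] z 0.0231 yaw 8.19 F [-14.9  10.2   5.4] M [ 1.76  2.84 -0.1 ] tilt [-0.0081  0.0041 -1.    ] g 0.027474393278381973 7.982884123921394
```

Request:
move_arm:
  plan:
    - [0,0,0,0,-0.03,0,20]
    - [0,0,0,0,0,0,20]
    - [0,0,0,0,0,0,60]
    - [0,0,0,0,0,0,60]
    - [0,0,0,0,0,0,60]
    - [0,0,0,0,0,0,60]
    - [0,0,0,0,0,-0.3,60]
    - [0,0,0,0,0,-0.7,60]
    - [0,0,0,0,0,-1,60]
    - [0,0,0,0,0,-1,60]

```text
t: 17.4
tool_pos: [0.5144, -0.051, 0.1011]
orientation: [2.057, 2.374, 0.0]
force: [0.4, -0.3, -0.7]
opening: 0.0599
gripper_force: 0.0
```

Request:
move_arm:
  plan:
    - [0,0,0,0,0,-0.7,60]
    - [0,0,0,0,-0.5,-0.7,60]
    - [0,0,0,0.5,-0.7,-0.7,60]
    - [0,0,0,0.7,-0.5,-0.7,60]
    - [0,0,0,0.7,0,-0.5,60]
    - [0,0,0,0,0,0,60]
    - [0,0,0,0,0,0,60]
    - [0,0,0,0,0,0,60]
    - [0,0,0,0,0,0,60]
    - [0,0,0,0,0,0,60]

```text
t: 18.4
tool_pos: [0.4653, -0.0105, 0.1816]
orientation: [-2.057, -2.373, 0.001]
force: [-1.4, -0.9, -0.1]
opening: 0.0601
gripper_force: 0.0
```

```bash
python3 -c "
from h import *
st(); c=cam('wrist','w5')"
```

```text
t 18.4 pl [-0.1543  0.0103] z 0.1816 yaw 8.14 F [-1.4 -0.9 -0.1] M [-0.01  0.07 -0.03] tilt [-1.3e-03  1.0e-04 -1.0e+00] g 0.06008736683714999 0.0
```

View pics/w5.png

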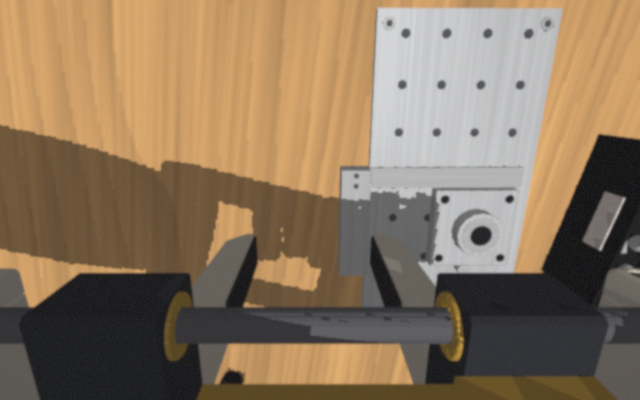

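The view shows the housing flush with the blade: flange edge at v≈188 from (435,188) to (518,188), blade from (341,167) to (522,187). The stock is at (357,220) along the plate edge.

Run:
```python
from h import *
c=old('wrist'); ang=lambda d: np.degrees(np.arctan2(d[1],d[0]))
sat=cv2.cvtColor(c['frame'],cv2.COLOR_RGB2HSV)[...,1].astype(int); g=cv2.GaussianBlur(cv2.cvtColor(c['frame'],cv2.COLOR_RGB2GRAY),(3,3),0).astype(int)
def fit(P,z):
    E=np.array([ray(c,u,v,z)[:2] for u,v in P]); k=cv2.fitLine(E.astype(np.float32),cv2.DIST_HUBER,0,.001,.001).ravel(); d=k[:2]; return d,k[2:]
P=[(365+np.diff(sat[v,365:390]).argmin()+.5,v) for v in range(14,160,3)]
d,k=fit(P,.008); print('front',(ang(d)+180)%180-90,pl(k))
P=[(330+np.diff(sat[v,330:352]).argmin()+.5,v) for v in range(170,192,2)]+[(330+np.diff(sat[v,330:352]).argmin()+.5,v) for v in range(205,270,3)]
print([p[0] for p in P][::4]);d,k=fit(P,.024); print('stock outer',(ang(d)+180)%180-90,pl(k))
P=[(u,158+np.diff(g[158:174,u]).argmin()+.5) for u in range(380,520,4)]
print([p[1] for p in P][::4]);d,k=fit(P,.012); print('blade outer',(ang(d)+90)%180-90,pl(k))
P=[(u,180+np.diff(g[180:194,u]).argmin()+.5) for u in range(438,518,4)]
print([p[1] for p in P][::3]);d,k=fit(P,.022); print('flange/blade line',(ang(d)+90)%180-90,pl(k))
P=[(425+np.abs(np.diff(g[v,425:442])).argmax()+.5,v) for v in range(195,265,4)]
print([p[0] for p in P][::3]);d,k=fit(P,.022); print('flange left',(ang(d)+180)%180-90,pl(k))
crop(c,330,140,540,290,3.7,'w5c')
```

```text
front 8.037247 [-0.1006  0.0901]
[np.float64(340.5), np.float64(339.5), np.float64(339.5), np.float64(338.5), np.float64(338.5), np.float64(338.5), np.float64(338.5), np.float64(337.5), np.float64(338.5)]
stock outer 8.518257 [-0.1296 -0.0188]
[np.float64(165.5), np.float64(165.5), np.float64(165.5), np.float64(165.5), np.float64(165.5), np.float64(165.5), np.float64(165.5), np.float64(165.5), np.float64(165.5)]
blade outer 8.221161 [-0.0327  0.0223]
[np.float64(187.5), np.float64(187.5), np.float64(186.5), np.float64(186.5), np.float64(187.5), np.float64(186.5), np.float64(186.5)]
flange/blade line 9.188507 [0.0082 0.0036]
[np.float64(435.5), np.float64(437.5), np.float64(437.5), np.float64(436.5), np.float64(434.5), np.float64(435.5)]
flange left 10.328743 [-0.0334 -0.0398]
```

View pics/w5c.png

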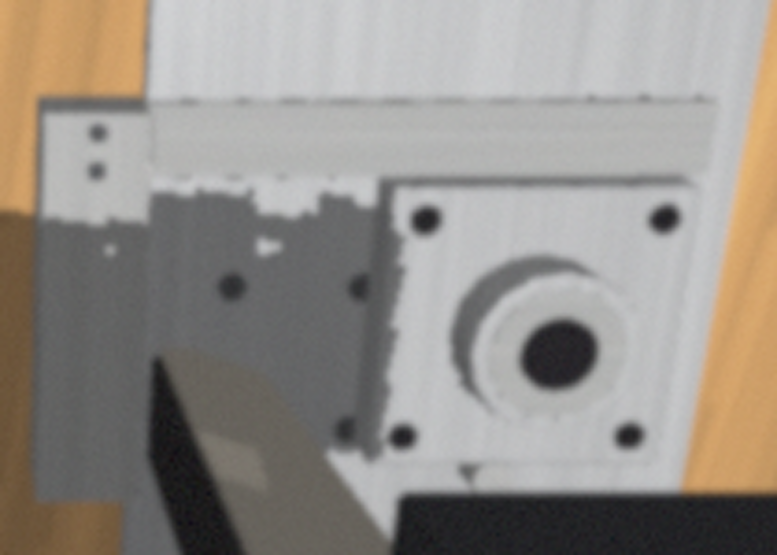

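Run:
```python
from h import *
s=read_state(); s=dict(s)
print(wl([0,-.183]))
rows([*wl([-.0,-.183]),.20],8.1,14)
c=old('top'); # handle check from first-top crop coords
f=lambda u,v,z: pl(ray(c,270+u/5-.4,130+v/5-.4,z))
print('grip end',f(732,108,.153),'grip inner',f(640,142,.09))
```

```text
[ 0.64578657 -0.17954907]
n 14 row: [-0.001 -0.     0.001] [-0.551  0.442 -0.053]
grip end [ 0.0006 -0.2166] grip inner [ 0.0016 -0.1738]
```

Request:
move_arm:
  plan:
    - [0,0,0,0,0,-0.7,0]
    - [0,0,0,-0.55,0.44,0,0]
    - [0,0,0,-0.55,0.44,0,0]
    - [0,0,0,-0.55,0.44,0,0]
    - [0,0,0,-0.55,0.44,0,0]
    - [0,0,0,-0.55,0.44,0,0]
    - [0,0,0,-0.55,0.44,0,0]
    - [0,0,0,-0.55,0.44,0,0]
    - [0,0,0,-0.55,0.44,0,0]
    - [0,0,0,-0.55,0.44,0,0]
  force: 20

```text
t: 19.45
tool_pos: [0.5815, -0.1192, 0.1992]
orientation: [-2.057, -2.373, 0.001]
force: [-0.0, -0.0, 0.3]
opening: 0.0005
gripper_force: 0.0
```

Request:
move_arm:
  plan:
    - [0,0,0,-0.55,0.44,0,0]
    - [0,0,0,-0.55,0.44,0,0]
    - [0,0,0,-0.55,0.44,0,0]
    - [0,0,0,-0.55,0.44,0,0]
    - [0,0,0,-0.55,0.44,0,0]
    - [0,0,0,0,0,0,0]
    - [0,0,0,0,0,0,0]
    - [0,0,0,0,0,0,0]
    - [0,0,0,0,0,0,0]
    - [0,0,0,0,0,0,0]

```text
t: 20.45
tool_pos: [0.6452, -0.1782, 0.2001]
orientation: [2.057, 2.375, 0.0]
force: [0.6, 0.9, 0.1]
opening: 0.0006
gripper_force: 0.0
```

```bash
python3 -c "
from h import *
st()"
```

```text
t 20.45 pl [-0.0004 -0.1816] z 0.2001 yaw 8.21 F [0.6 0.9 0.1] M [-0.1   0.08  0.03] tilt [ 2.e-04 -0.e+00 -1.e+00] g 0.0006112462421051885 0.0
```

Request:
move_arm:
  plan:
    - [0,0,0,0,0,0.5,0]
    - [0,0,0,0,0,0.6,0]
    - [0,0,0,0,0,0.5,0]
    - [0,0,0,0,0,0.4,0]
    - [0,0,0,0,0,0.2,0]
    - [0,0,0,-0.2,0,0.2,0]
    - [0,0,0,-0.2,0,0.2,0]
    - [0,0,0,-0.2,0,0.2,0]
    - [0,0,0,0,0,0,0]
    - [0,0,0,0,0,0,0]

```text
t: 21.45
tool_pos: [0.6478, -0.1942, 0.13]
orientation: [2.057, 2.373, -0.0]
force: [0.4, 0.4, 0.3]
opening: 0.0007
gripper_force: 0.1
```

```bash
python3 -c "
from h import *
st()"
```

```text
t 21.45 pl [-1.000e-04 -1.978e-01] z 0.13 yaw 8.15 F [0.4 0.4 0.3] M [-0.13  0.09 -0.01] tilt [ 8.e-04 -7.e-04 -1.e+00] g 0.0006629487591721721 0.123638760560425
```

Request:
move_arm:
  plan:
    - [0,0,0,-0.15,0,0.23,0]
    - [0,0,0,-0.15,0,0.23,0]
    - [0,0,0,-0.14,0,0.23,0]
    - [0,0,0,-0.1,0,0.24,0]
    - [0,0,0,-0.1,0,0.24,0]
    - [0,0,0,-0.08,0,0.24,0]
    - [0,0,0,-0.05,0,0.24,0]
    - [0,0,0,-0.05,0,0.24,0]
    - [0,0,0,0,0,0.1,0]
    - [0,0,0,0,0,0,0]

```text
t: 22.45
tool_pos: [0.6517, -0.215, 0.0812]
orientation: [2.055, 2.371, 0.001]
force: [1.2, -1.5, 3.1]
opening: 0.0006
gripper_force: 1.7
```

```bash
python3 -c "
from h import *
st()"
```

```text
t 22.45 pl [ 0.0008 -0.219 ] z 0.0812 yaw 8.16 F [ 1.2 -1.5  3.1] M [-0.46 -0.21 -0.05] tilt [ 0.0032 -0.0021 -1.    ] g 0.0005551947210015685 1.7113365348632215
```

Contact felt; continue down to the closed stop.

Request:
move_arm:
  plan:
    - [0,0,0,0,0,0.08,0]
    - [0,0,0,0,0,0.08,0]
    - [0,0,0,0,0,0.08,0]
    - [0,0,0,0,0,0.04,0]
    - [0,0,0,0,0,0.04,0]
    - [0,0,0,0,0,0.04,0]
    - [0,0,0,0,0,0,0]
    - [0,0,0,0,0,0,0]
    - [0,0,0,0,0,0,0]
    - [0,0,0,0,0,0,0]

```text
t: 23.45
tool_pos: [0.6518, -0.2151, 0.0752]
orientation: [2.055, 2.371, 0.0]
force: [-6.4, -1.1, 20.8]
opening: 0.0004
gripper_force: 10.7
```

```bash
python3 -c "
from h import *
st()"
```

```text
t 23.45 pl [ 0.0008 -0.2191] z 0.0752 yaw 8.18 F [-6.4 -1.1 20.8] M [-0.18  1.4   0.03] tilt [ 0.0035 -0.0026 -1.    ] g 0.000375680584840343 10.650239596143365
```

Request:
move_arm:
  plan:
    - [0,0,0,0,0,0.04,0]
    - [0,0,0,0,0,0,0]
    - [0,0,0,0,0,-0.3,0]
    - [0,0,0,0,0,-0.6,0]
    - [0,0,0,0,0,-1,0]
    - [0,0,0,0,0,-1,0]
    - [0,0,0,0,0,-1,0]
    - [0,0,0,0,0,-1,60]
    - [0,0,0,0,0,-0.5,60]
    - [0,0,0,0,0,0,60]

```text
t: 24.45
tool_pos: [0.6516, -0.2141, 0.2077]
orientation: [2.055, 2.372, 0.002]
force: [0.0, 0.6, 0.7]
opening: 0.0203
gripper_force: 0.0
```

```bash
python3 -c "
from h import *
st(); rows([*wl([-.150,-.02]),.20],8.1,14)"
```

```text
t 24.45 pl [ 0.0008 -0.218 ] z 0.2077 yaw 8.19 F [0.  0.6 0.7] M [-0.11  0.07 -0.06] tilt [ 0.0036 -0.0014 -1.    ] g 0.02029093885938163 0.0
n 14 row: [0.002 0.001 0.001] [ 0.565 -0.432  0.021]
```

Request:
move_arm:
  plan:
    - [0,0,0,0.56,-0.43,0,60]
    - [0,0,0,0.56,-0.43,0,60]
    - [0,0,0,0.56,-0.43,0,60]
    - [0,0,0,0.56,-0.43,0,60]
    - [0,0,0,0.56,-0.43,0,60]
    - [0,0,0,0.56,-0.43,0,60]
    - [0,0,0,0.56,-0.43,0,60]
    - [0,0,0,0.56,-0.43,0,60]
    - [0,0,0,0.56,-0.43,0,60]
    - [0,0,0,0.56,-0.43,0,60]

```text
t: 25.45
tool_pos: [0.5226, -0.0897, 0.2029]
orientation: [-2.055, -2.372, 0.002]
force: [-0.5, 0.5, 0.7]
opening: 0.06
gripper_force: 0.0
```

Request:
move_arm:
  plan:
    - [0,0,0,0.56,-0.43,0,60]
    - [0,0,0,0.56,-0.43,0,60]
    - [0,0,0,0.56,-0.43,0,60]
    - [0,0,0,0.56,-0.43,0,60]
    - [0.03,0.01,0,0,0,0,60]
    - [0,0,0,0,0,0,60]
    - [0,0,0,0,0,0,60]
    - [0,0,0,0,0,0,60]
    - [0,0,0,0,0,0,60]
    - [0,0,0,0,0,0,60]

```text
t: 26.45
tool_pos: [0.4738, -0.0415, 0.205]
orientation: [-2.056, -2.372, 0.003]
force: [0.2, -0.2, 0.0]
opening: 0.0596
gripper_force: 0.0
```

Run:
```python
from h import *
st(); c=cam('wrist'); a=cv2.cvtColor(c['frame'],cv2.COLOR_RGB2BGR); d=cam('scene')
b=cv2.resize(d['frame'][200:300,235:395,::-1],(640,400),interpolation=cv2.INTER_CUBIC)
cv2.imwrite('pics/m1.png',cv2.resize(np.vstack([a[100:300],b]),(640,600)))
```

```text
t 26.45 pl [-0.1504 -0.0216] z 0.205 yaw 8.16 F [ 0.2 -0.2  0. ] M [-0.1   0.04 -0.01] tilt [-3.4e-03  6.0e-04 -1.0e+00] g 0.05964841590806156 0.0
```

View pics/m1.png

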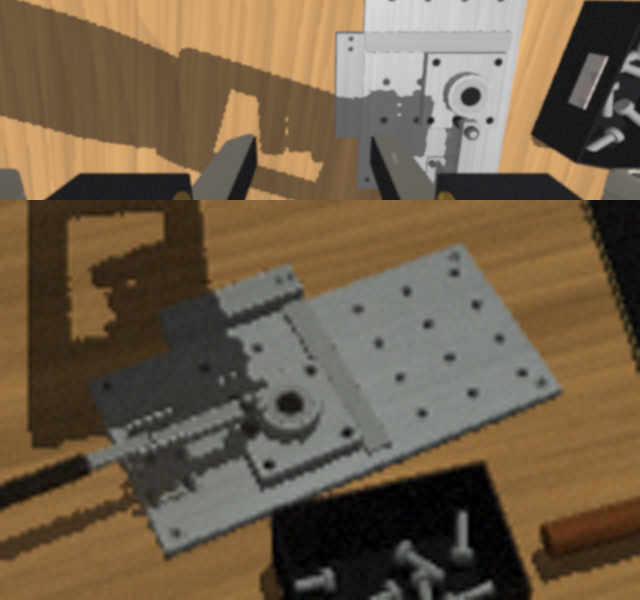

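The view shows the clamp level with its foot on the flange beside the pin, and the handle flat. The square is still snug (stock at (350,85), blade at (440,40)). Next I regrip the square.

Request:
move_arm:
  plan:
    - [-0.03,0,0,-0.25,0.73,0.5,60]
    - [0,0,0,-0.25,0.73,0.8,60]
    - [0,0,0,0,0,1,60]
    - [0,0,0,0,0,1,60]
    - [0,0,0,0,0,1,60]
    - [0,0,0,0,0,1,60]
    - [0,0,0,0,0,0.8,60]
    - [0,0,0,0,0,0.5,60]
    - [0,0,0,0,0,0.3,60]
    - [0,0,0,0,0,0,60]

```text
t: 27.55
tool_pos: [0.511, -0.0481, 0.0319]
orientation: [-2.056, -2.373, -0.0]
force: [0.1, 0.2, 0.2]
opening: 0.0599
gripper_force: 0.0
```

```bash
python3 -c "
from h import *
st()"
```

```text
t 27.55 pl [-0.1145 -0.0336] z 0.0319 yaw 8.18 F [0.1 0.2 0.2] M [-0.07  0.04  0.07] tilt [-0.0014  0.0013 -1.    ] g 0.059935207389610036 0.0
```

Request:
move_arm:
  plan:
    - [0,0,0,0,0.01,0.2,60]
    - [0,0,0,0,0,0.12,60]
    - [0,0,0,0,0,0,40]
    - [0,0,0,0,0,0,20]
    - [0,0,0,0,0,0,20]
    - [0,0,0,0,0,0,20]
    - [0,0,0,0,0,0,20]
    - [0,0,0,0,0,0,20]
    - [0,0,0,0,0,0,20]
    - [0,0,0,0,0,0,20]
  force: 40

```text
t: 28.55
tool_pos: [0.5113, -0.0483, 0.0246]
orientation: [-2.056, -2.373, 0.0]
force: [-4.6, -0.2, 6.1]
opening: 0.0273
gripper_force: 40.0
```

```bash
python3 -c "
from h import *
st()"
```

```text
t 28.55 pl [-0.1143 -0.0338] z 0.0246 yaw 8.19 F [-4.6 -0.2  6.1] M [-0.21  1.02  0.05] tilt [-1.1e-03  9.0e-04 -1.0e+00] g 0.027328547169280792 40.00298202037811
```

Request:
move_arm:
  plan:
    - [0,0,0,0.05,-0.05,-0.02,20]
    - [0,0,0,0.1,-0.1,-0.03,20]
    - [0,0,0,0.15,-0.15,-0.05,20]
    - [0,0,0,0.15,-0.15,-0.1,20]
    - [0,0,0,0,0,-0.4,20]
    - [0,0,0,0,0,-0.7,20]
    - [0,0,0,0,0,-0.8,20]
    - [0,0,0,0,0,-0.8,20]
    - [0,0,0,0,0,-0.4,20]
    - [0,0,0,0,0,0,20]

```text
t: 29.55
tool_pos: [0.5005, -0.039, 0.1093]
orientation: [2.055, 2.372, 0.004]
force: [1.2, 0.1, -5.5]
opening: 0.0276
gripper_force: 40.0
```

```bash
python3 -c "
from h import *
st(); rows([.4846,.3544,.10],-6.35,24)"
```

```text
t 29.55 pl [-0.1236 -0.023 ] z 0.1093 yaw 8.19 F [ 1.2  0.1 -5.5] M [-0.12  0.09 -0.05] tilt [ 3.9e-03  3.0e-04 -1.0e+00] g 0.0275591129096858 39.99583840370178
n 24 row: [ 0.002 -0.     0.101] [ 0.658 -0.013  0.015]
```

Request:
move_arm:
  plan:
    - [0,0,0.1,0.66,-0.013,0,20]
    - [0,0,0.1,0.66,-0.013,0,20]
    - [0,0,0.1,0.66,-0.013,0,20]
    - [0,0,0.1,0.66,-0.013,0,20]
    - [0,0,0.1,0.66,-0.013,0,20]
    - [0,0,0.1,0.66,-0.013,0,20]
    - [0,0,0.1,0.66,-0.013,0,20]
    - [0,0,0.1,0.66,-0.013,0,20]
    - [0,0,0.1,0.66,-0.013,0,20]
    - [0,0,0.1,0.66,-0.013,0,20]

```text
t: 30.55
tool_pos: [0.479, 0.1257, 0.1058]
orientation: [-2.178, -2.261, 0.001]
force: [0.4, 0.1, -7.2]
opening: 0.0276
gripper_force: 40.0
```

Request:
move_arm:
  plan:
    - [0,0,0.1,0.66,-0.013,0,20]
    - [0,0,0.1,0.66,-0.013,0,20]
    - [0,0,0.1,0.66,-0.013,0,20]
    - [0,0,0.1,0.66,-0.013,0,20]
    - [0,0,0.1,0.66,-0.013,0,20]
    - [0,0,0.1,0.66,-0.013,0,20]
    - [0,0,0.1,0.66,-0.013,0,20]
    - [0,0,0.1,0.66,-0.013,0,20]
    - [0,0,0.1,0.66,-0.013,0,20]
    - [0,0,0.1,0.66,-0.013,0,20]

```text
t: 31.55
tool_pos: [0.4773, 0.2904, 0.1058]
orientation: [-2.293, -2.145, 0.003]
force: [-0.1, 0.5, -5.8]
opening: 0.0275
gripper_force: 40.0
```

Request:
move_arm:
  plan:
    - [0,0,0.1,0.66,-0.013,0,20]
    - [0,0,0.1,0.66,-0.013,0,20]
    - [0,0,0.1,0.66,-0.013,0,20]
    - [0,0,0.1,0.66,-0.013,0,20]
    - [0,0,0,0,0,0,20]
    - [0,0,0,0,0,0,20]
    - [0,0,0,0,0,0,20]
    - [0,0,0,0,0,0,20]
    - [0,0,0,0,0,0,20]
    - [0,0,0,0,0,0,20]

```text
t: 32.55
tool_pos: [0.4824, 0.3557, 0.1075]
orientation: [-2.338, -2.097, -0.001]
force: [0.5, 0.4, -6.0]
opening: 0.0271
gripper_force: 40.0
```

```bash
python3 -c "
from h import *
st(); print(read_state()['tool_pos'])"
```

```text
t 32.55 pl [-0.0848  0.3701] z 0.1075 yaw -6.24 F [ 0.5  0.4 -6. ] M [-0.07  0.13  0.  ] tilt [-1.0e-04  1.1e-03 -1.0e+00] g 0.027119470620585513 39.9960994720459
[0.4824424  0.35566128 0.10753225]
```

Request:
move_arm:
  plan:
    - [0,0,0,0,0.05,0.4,20]
    - [0,0,0,0,0,0.5,20]
    - [0,0,0,0,0,0.5,20]
    - [0,0,0,0,0,0.5,20]
    - [0,0,0,0,0,0.4,20]
    - [0,0,0,0,0,0.3,20]
    - [0,0,0,0,0,0.15,20]
    - [0,0,0,0,0,0.05,20]
    - [0,0,0,0,0,0,20]
    - [0,0,0,0,0,0,20]

```text
t: 33.55
tool_pos: [0.4841, 0.3562, 0.0381]
orientation: [-2.338, -2.097, -0.003]
force: [-0.0, 0.0, -6.4]
opening: 0.0281
gripper_force: 40.0
```

```bash
python3 -c "
from h import *
st()"
```

```text
t 33.55 pl [-0.0831  0.3704] z 0.0381 yaw -6.22 F [-0.   0.  -6.4] M [-0.13  0.12  0.01] tilt [ 9.0e-04  1.6e-03 -1.0e+00] g 0.028123306706451974 39.996047616004944
```

Still carried; 1.5 mm lower, then release and rise.

Request:
move_arm:
  plan:
    - [0,0,0,0,0,0.04,20]
    - [0,0,0,0,0,0.03,20]
    - [0,0,0,0,0,0,20]
    - [0,0,0,0,0,0,60]
    - [0,0,0,0,0,0,60]
    - [0,0,0,0,0,0,60]
    - [0,0,0,0,0,0,60]
    - [0,0,0,0,0,0,60]
    - [0,0,0,0,0,-0.3,60]
    - [0,0,0,0,0,-0.7,60]

```text
t: 34.55
tool_pos: [0.4823, 0.3551, 0.0595]
orientation: [-2.338, -2.097, 0.004]
force: [-0.3, -0.9, -0.0]
opening: 0.0597
gripper_force: 0.0
```

Request:
move_arm:
  plan:
    - [0,0,0,0,0,-1,60]
    - [0,0,0,0,0,-1,60]
    - [0,0,0,0,0,-1,60]
    - [0,0,0,0,0,-1,60]
    - [0,0,0,0.5,-0.6,-0.6,60]
    - [0,0,0,0.8,-0.8,0,60]
    - [0,0,0,0.8,-0.8,0,60]
    - [0,0,0,0.8,-0.8,0,60]
    - [0,0,0,0,0,0,60]
    - [0,0,0,0,0,0,60]

```text
t: 35.55
tool_pos: [0.4167, 0.4362, 0.1762]
orientation: [-2.337, -2.099, -0.001]
force: [-0.2, 0.4, 1.1]
opening: 0.0599
gripper_force: 0.0
```

Run:
```python
from h import *
st(); c=cam('top'); crop(c,200,90,430,240,3.4,'t3')
W=zw(c); a=np.load('plate.npy')
```

```text
t 35.55 pl [-0.1383  0.4593] z 0.1762 yaw -6.13 F [-0.2  0.4  1.1] M [-0.08  0.09 -0.04] tilt [ 4.e-04  1.e-03 -1.e+00] g 0.059860400564703396 0.0
```

View pics/t3.png

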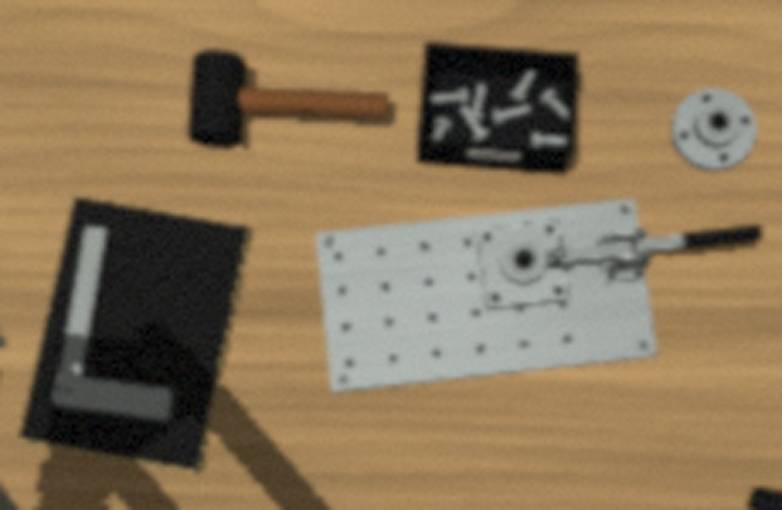

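The top view shows the square flat on the board, blade (88,290) and stock (112,398). The housing at (523,260) is square to the plate and clamped with the handle closed, and nothing else has moved.

```bash
python3 -c "
from plant import close_job
print(close_job())"
```

```text
the job is handed in; nothing more can be done
None
```

The job is handed in at about 36 s: the housing is clamped square against the stop pin as far as the camera can show, the toggle is fully down, the square lies flat on the tool board, and nothing else was moved.

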